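# Close up the cleaned desk fan: turnbutton, then snap the hub cap home

### The arm

A 6-joint arm with a two-finger parallel gripper is mounted at the origin on the work surface. World frame = base frame: x ahead of the robot, y to its left, z up, the work surface at z = 0. Lengths are in mm, angles in degrees, forces in N, time in s.
With the tool pointing down it reaches from about 300 to 850 mm from the base axis. Payload 4.2 kg.
Tool frame: the origin (TCP) lies midway between the tips of the shut fingers; the grasp point (between the pads) lies 19 mm behind it (env.grip_depth is the distance from the TCP to the grasp point, in mm); z points along the fingers, y is the line along which they close (so a half turn about z gives the same grasp; the last joint's range is limited). The gripper opens to 91 mm and grips with 3 to 60 N. Pads are 32 mm wide; open, the fingers measure 118 mm over their backs; the gripper's body (76 mm by 178 mm) begins 60 mm behind the grasp point.
Start: joints at [70.76, 18.312, 89.639, -0, 72.044, -1.146], TCP at [178.584, 546.581, 213.976] pointing down, gripper open.
Joint ranges: [-177.97, 177.97], [-48.28, 115.42], [12.27, 149.76], [-77.06, 257.06], [2.81, 150.46], [-146.56, 146.56]. Speed limits (degrees/s): [147.25, 147.25, 180, 180, 180, 180].

### API

Orientations are given as [roll, pitch, yaw] about the fixed x, y, z axes, in that order (R = Rz(yaw) Ry(pitch) Rx(roll)).
In Python, from workcell import env, eyes gives the robot as it stands.
- The arm moves only by the tool send_rows, never from a script. Its argument "motion" is a list of rows, each a list of 7 numbers: the shift along the world's x, y, z normalised to -1 to 1, where 1 is 0.5 m, then the turn, a rotation vector about the world's x, y, z normalised to -1 to 1, where 1 is 60 degrees, then the opening, from -1 (shut) to 1 (fully open). A call has 1 to 20 rows; each row is the pose to reach, as a shift and turn from the pose commanded when the call began; what a row does not reach only later rows make up. A row lasts 1/8 s, in which the tool goes at most 62.5 mm and 10.7 degrees, less where a joint would pass 70% of its speed; a pose out of reach is approached as far as the arm can. A call with a number of a shift or a turn outside -1 to 1 is refused whole. A call with a gripper value outside its range is refused whole. The fingers move at their own pace and stop on an object; "squeeze" is the grip in N (left out, the last holds). Time passes only in rows, so rows that repeat a pose let the fingers close. It gives the time, the measured TCP pose, the force, the opening and the grip force at its end, in the units of the state.
- env.state(): the state, without advancing time (a new reading comes with each control period).
- eyes.grab_frame(name): name is "side" or "top" or "wrist"; returns a dict with "pixels" (384x512x3 uint8, red, green, blue), "depth" (384x512 float32, mm along the optical axis (not along the pixel's ray), 0 where there is no reading), "fx", "fy", "cx", "cy" (pixels), "R" (3x3) and "t" (3): a world point X has camera coordinates R X + t; the wrist camera has in their place "T_tool_cam" (4x4, takes a point from camera to tool coordinates, whose origin is the TCP and whose axes are the flange's). Camera axes: x right, y down, z forward; pixel columns grow to the right and rows downward; lengths in mm; the calibration is good to about 2 mm. A picture is of the moment at which its call begins: read the wrist's pose just before it.
- env.job_done(): hands the job in; it is judged then, once.
The state is a dict: "time_s": time; "qpos": joint angles; "qvel": joint speeds; "effort": joint torques, N m; "ee_pos": TCP position; "ee_rot": TCP orientation; "force": force on the tool from outside, world axes, zero at the start; "torque": the same for the moment, N m; "gripper_width": finger opening in mm; "gripper_force": force on a finger pad.
Only numpy, scipy, OpenCV 4.12 (cv2) and the standard library are available. Lean on these libraries where they do the work, as an engineer would, in place of code of your own. Each camera call takes 0.05 s, during which the arm holds its last target. There are 200 camera calls.

### The job

The desk fan lying face up has just been cleaned: first turn the turnbutton on its rim fully inward, over the edge of the wire guard, so that the guard is secured. Then pick the fan's round hub cap off the desk, set it open side down on the boss in the middle of the guard and press until it clicks, and keep pressing after the click so that the cap sits flat and fully home. Finish with the gripper still on the cap, pressing it down firmly; do not let go or back off, and leave the other things on the desk where they are.

Things in the scene. Friction and masses are not known exactly. Their poses are not given: they have to be found in the camera images.
- fan: desk fan on a tube stand, fixed on the desk, its head tilted to face straight up: a white drum 236 mm across with a domed wire guard on top, the guard's rim ring 150 mm and its hub plate 160 mm above the desk; tilt knobs stand out to 154 mm from the axis on its +y and -y sides. Origin on the desk under the fan's axis, z up; its -x side, turned roughly to the robot, carries the turnbutton
- boss_seat (a point): centre of the fan's flat hub plate (72 mm across), at its top face, where the cap's rim comes to sit; z up. A boss 31 mm across and 16 mm high with a bevelled top rises from it, with four sprung prongs whose beads stand out to 38 mm across, 8 mm above the plate. A cap just set on the boss rests on these beads, its origin about 11 mm above this point
- hub_cap: the fan's loose snap hub cap: grey plastic cup 48 mm across, 25 mm high, straight sides, flat closed top, 30 g, standing open side down on the desk; origin at the centre of its open underside, z up. A lip in its mouth, 34 mm across, snaps past the boss's beads: pressing takes about 8 to 12 N, then it clicks, resistance drops away and the rim goes down onto the plate (origin at boss_seat)
- turnbutton (a joint): angle of the turnbutton, 0 = wide open, lying along the rim and pointing to the fan's +y; 1.57 = fully closed (a stop), pointing at the fan's centre over the guard. Seen from above it turns clockwise as it closes. It turns stiffly (about 0.05 N m) and stays where it is left
- turnbutton_pivot (a point): point on the turnbutton's upright pivot axis, 131 mm from the fan's axis on its -x side, 157 mm above the desk, at the top face of the bar (bar 16 mm wide, 5 mm thick, reaching 36 mm from the pivot)
- turnbutton_wing (a point): centre of the upright thumb wing on the turnbutton's bar, 24 mm out from the pivot: wing 22 mm long along the bar, 8 mm thick and 20 mm high, its top 10 mm above this point, its foot on the bar 10 mm below
- tumbler: stainless steel tumbler, 74 mm across at the mouth, 100 mm high, standing on the desk, a bystander; origin at the centre of its underside
- highlighter1: yellow highlighter lying on the desk, 115 x 24 x 17 mm, long along its x, a bystander; origin at its underside near the middle
- highlighter2: second yellow highlighter, the same, a bystander
- protractor_case: flat red plastic protractor case, 165 x 100 x 17 mm, a bystander; origin at the centre of its underside
- marble_jar: glass jar of marbles with a grey silicone stopper, 80 mm across, 125 mm high, standing at the right of the desk, a bystander; origin at the centre of its underside
- screwdriver: screwdriver with a black handle, 170 mm long, lying on the desk, a bystander; origin at its underside
There are look-alikes about, which are no part of the job. Several things look just like the hub_cap: the one meant starts nearest to the robot's base.

How it is judged (in metres and radians):
On the way, in this order (a step that is already met when the one before it is completed fails the run):
1. the turnbutton is turned over the guard (value of joint turnbutton above 1.35 rad), for 0.2 s.
2. the cap has clicked home and is still being pressed down (z of hub_cap in the frame of boss_seat below 0.002 m and horizontal distance between hub_cap and boss_seat below 0.004 m and contact force between hub_cap and fan above 4 N), for 0.3 s.
At the end, for the whole second after the job is handed in: Turnbutton beyond 1.35 rad; cap snapped on: origin within 2 mm above and 4 mm sideways of boss_seat, tilted under 0.08 rad; fingers still on the cap (over 3 N), which presses on the fan with over 4 N through the last second; bystanders never moved over 30 mm (all of step 2 and value of joint turnbutton above 1.35 rad and z of hub_cap in the frame of boss_seat above -0.003 m and angle between the z axis of hub_cap and the z axis of boss_seat, either way round below 0.08 rad and contact force between the fingers and hub_cap above 3 N); the arm keeps its last pose, push and grip.
It fails at once if a bystander on the desk is shifted by more than 30 mm (distance of any of tumbler, highlighter1, highlighter2, protractor_case, marble_jar, screwdriver from where it was at the start of the episode above 0.03 m).
It also fails if it takes over 64 s, if anything falls off the work surface, if the arm or the gripper's body presses on something with over 40 N, if the wrist force passes 120 N, or if a joint passes its speed limit or range.

## Working session

There is one attempt and no reset: what is moved stays moved. The work goes in short steps, Python scripts to look and compute and a tool call to move; the robot and the scene stay as the last step left them, time stands still between calls to the robot, and variables do not carry over. Pictures are saved under pics/ and viewed, at most 10 in all, crops included, and the job is handed in when it is done.

Besides the shell and the picture viewer there is one more tool, called after "Emit:" by a JSON object that holds its "name" and its "arguments", one argument or row to a line. send_rows: Moves the arm, as the interface text tells. Its arguments: {"type":"object","properties":{"motion":{"type":"array"},"squeeze":{"type":"number"}},"required":["motion"]}

```bash
mkdir -p pics; ls
python3 - <<'E'
from workcell import env, eyes
import cv2,numpy as np,pickle
print(env.state(), env.grip_depth)
D={}
for n in ["side","top"]:
    f=eyes.grab_frame(n); D[n]=f
    print(n,f["fx"],f["cx"],f["cy"],f["R"],f["t"])
pickle.dump(D,open("f0.pkl","wb"))
cv2.imwrite("pics/a.png",cv2.resize(D["top"]["pixels"][...,::-1],(800,600)))
cv2.imwrite("pics/b.png",cv2.resize(D["side"]["pixels"][...,::-1],(800,600)))
E
```

```text
pics
{'time_s': 0.0, 'qpos': array([ 7.07598761e+01,  1.83522871e+01,  8.97040833e+01,  1.45987041e-03,
        7.20428174e+01, -1.14599480e+00]), 'qvel': array([ 0.04296614,  0.09106746, -0.06652937,  0.08053436, -0.05539892,
        0.02362221]), 'effort': array([ 1.21101497e-03, -4.12466955e+01, -2.31978214e+01,  7.27956416e-02,
        4.56902571e-02, -1.53165079e-04]), 'ee_pos': array([178.41715845, 546.11445452, 213.12952918]), 'ee_rot': array([-1.79900860e+02, -3.37145770e-03,  1.61905417e+02]), 'force': array([-0.19475419, -0.56812946,  0.91567066]), 'torque': array([-0.05213518, -0.02433606, -0.0032991 ]), 'gripper_force': 0.0, 'gripper_width': 91.26495955415152} 18.8
side 395.2906498586067 253.14549931505303 191.63343531854514 [[-0.96317106 -0.26878611 -0.00745207]
 [-0.17324329  0.64152039 -0.74728733]
 [ 0.20564111 -0.71847451 -0.66445926]] [ 521.54949928  172.40050283 1427.54586485]
top 372.59272377572637 251.69162868760623 185.58803288338945 [[ 0.07040148 -0.99750983  0.00421528]
 [-0.97626663 -0.06976859 -0.20502636]
 [ 0.2048099   0.01031892 -0.97874738]] [ -54.77842866  533.10677849 1191.4587705 ]
```

View pics/a.png

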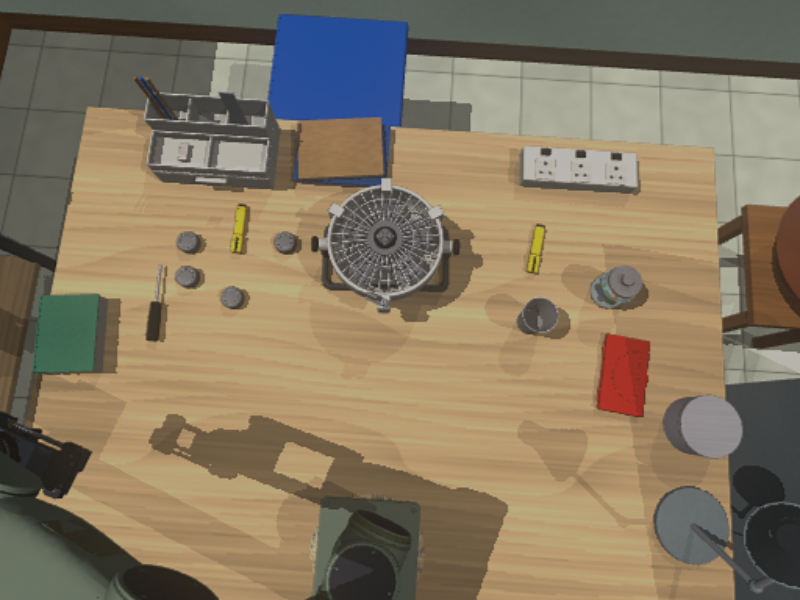

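View pics/b.png

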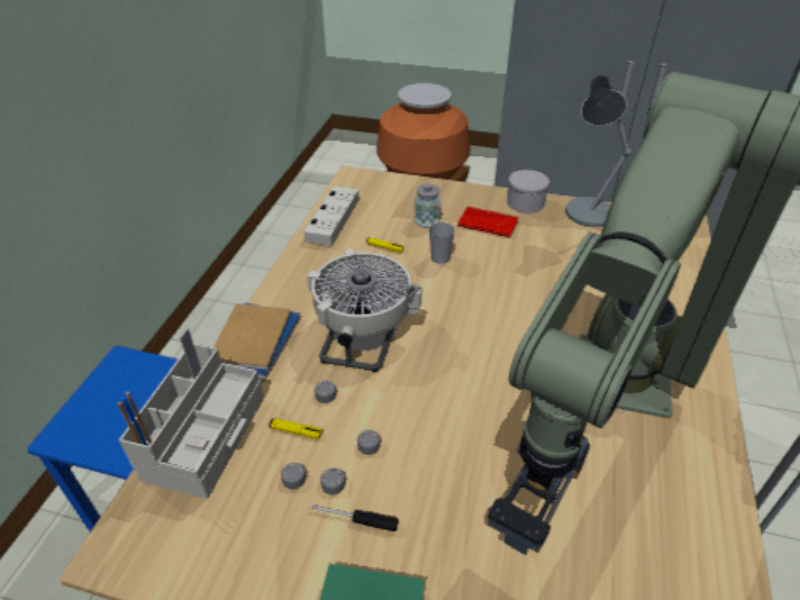

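The top view shows four look-alike caps at view pixels (188,242), (285,242), (187,277) and (232,297). The fan is at (385,238) and the turnbutton is near (384,302). Next I measure them and enlarge the nearest cap and the turnbutton.

```bash
cat > h.py <<'E'
import numpy as np,cv2,pickle
def cloud(f,T=None):
    d=f["depth"];v,u=np.indices(d.shape)
    P=np.stack([(u-f["cx"])/f["fx"]*d,(v-f["cy"])/f["fy"]*d,d],-1)
    if T is None: W=(P-f["t"])@f["R"]
    else: W=P@T[:3,:3].T+T[:3,3]
    W[d<=0]=np.nan
    return W
def ray(f,u,v,z):
    c=-f["R"].T@f["t"]; d=f["R"].T@np.array([(u-f["cx"])/f["fx"],(v-f["cy"])/f["fy"],1])
    return c+d*(z-c[2])/d[2]
E
python3 - <<'E'
from h import *
D=pickle.load(open("f0.pkl","rb"))
f=D["top"];W=cloud(f);s=512/800
caps=[(188,242),(285,242),(187,277),(232,297)]
for u,v in caps:
    p=ray(f,u*s,v*s,25)
    m=(np.hypot(W[...,0]-p[0],W[...,1]-p[1])<45)&(W[...,2]>15)&(W[...,2]<40)
    vv,uu=np.where(m);(a,b),r=cv2.minEnclosingCircle(np.stack([uu,vv],1).astype(np.float32))
    q=ray(f,uu.mean(),vv.mean(),22); print("cap",u,v,m.sum(),p.round(),q.round(1),np.median(W[m],0).round(1),"dist",np.hypot(*q[:2]).round())
for n in D:
    f=D[n];W=cloud(f); p=ray(D["top"],385*s,238*s,176)
    r=np.hypot(W[...,0]-p[0],W[...,1]-p[1])
    m=(r<40)&(W[...,2]>170)&(W[...,2]<185); print(n,"boss",p.round(1),m.sum(),np.nanmean(W[m],0).round(1))
    m=(r<170)&(r>90)&(W[...,2]>159)&(W[...,2]<190)
    vv,uu=np.where(m); print("high",[(a,b,*W[b,a].round()) for a,b in zip(uu,vv)][:40])
f=D["top"]["pixels"][...,::-1]
A=cv2.resize(f[112:208,195:303],(400,356),interpolation=cv2.INTER_CUBIC)
B=cv2.resize(f[140:220,90:190],(400,320),interpolation=cv2.INTER_CUBIC)
C=np.zeros((360,800,3),np.uint8);C[:356,:400]=A;C[:320,400:]=B
cv2.imwrite("pics/c.png",C)
E
```

```text
cap 188 242 150 [618. 448.  25.] [621.7 451.9  22. ] [621.5 451.8  22.3] dist 769.0
cap 285 242 142 [634. 232.  25.] [635.8 235.   22. ] [635.5 234.8  22.4] dist 678.0
cap 187 277 154 [539. 439.  25.] [542.4 443.1  22. ] [542.3 443.1  22.3] dist 700.0
cap 232 297 151 [501. 334.  25.] [502.9 337.8  22. ] [502.5 337.4  22.6] dist 606.0
side boss [613.4   5.4 176. ] 44 [620.2  12.3 175.4]
high [(np.int64(224), np.int64(161), np.float64(679.0), np.float64(-81.0), np.float64(161.0)), (np.int64(263), np.int64(181), np.float64(499.0), np.float64(16.0), np.float64(179.0)), (np.int64(264), np.int64(181), np.float64(496.0), np.float64(14.0), np.float64(178.0)), (np.int64(262), np.int64(182), np.float64(503.0), np.float64(16.0), np.float64(174.0)), (np.int64(263), np.int64(182), np.float64(498.0), np.float64(21.0), np.float64(178.0)), (np.int64(264), np.int64(182), np.float64(495.0), np.float64(20.0), np.float64(179.0)), (np.int64(266), np.int64(182), np.float64(493.0), np.float64(-2.0), np.float64(161.0)), (np.int64(267), np.int64(182), np.float64(489.0), np.float64(-0.0), np.float64(164.0)), 
[... 4804 characters left out ...]
(np.int64(239), np.int64(191), np.float64(493.0), np.float64(19.0), np.float64(166.0)), (np.int64(240), np.int64(191), np.float64(492.0), np.float64(16.0), np.float64(175.0)), (np.int64(240), np.int64(192), np.float64(491.0), np.float64(16.0), np.float64(159.0)), (np.int64(242), np.int64(192), np.float64(492.0), np.float64(10.0), np.float64(160.0)), (np.int64(244), np.int64(192), np.float64(492.0), np.float64(4.0), np.float64(160.0)), (np.int64(244), np.int64(193), np.float64(489.0), np.float64(4.0), np.float64(161.0)), (np.int64(245), np.int64(195), np.float64(483.0), np.float64(0.0), np.float64(162.0)), (np.int64(247), np.int64(195), np.float64(484.0), np.float64(-6.0), np.float64(159.0))]
```

View pics/c.png

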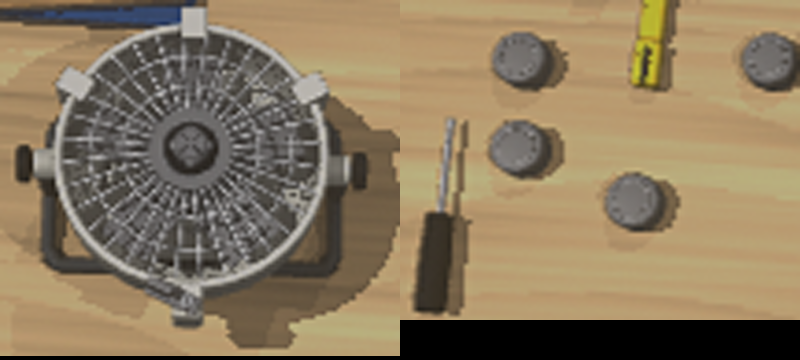

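Cap candidates: (188,242), (285,242), (187,277) and (232,297). Their distances from the base are 769, 678, 700 and 606 mm, so the cap meant is (232,297) at world (503,338). In the crop it shows clearly at (635,200) as a grey cup. The crop also shows the turnbutton at (180,295), with its bar partly open along the rim. I'm moving above the turnbutton now.

Emit:
{"name": "send_rows", "arguments": {
  "motion": [
    [0.32,-0.52,0.16,0,0,-0.75,0],
    [0.32,-0.52,0.16,0,0,-0.75,0],
    [0.32,-0.52,0.16,0,0,-0.75,0],
    [0.32,-0.52,0.16,0,0,-0.75,0],
    [0.32,-0.52,0.16,0,0,-0.75,0],
    [0.32,-0.52,0.16,0,0,-0.75,0]
  ]
}}

```text
time_s: 0.85
ee_pos: [340.4, 284.1, 295.0]
ee_rot: [179.9, 0.0, 116.6]
force: [-0.9, 0.2, 0.2]
gripper_width: 45.6
gripper_force: 0.0
```

Emit:
{"name": "send_rows", "arguments": {
  "motion": [
    [0.318,-0.526,0,0,0,-0.8,0],
    [0.318,-0.526,0,0,0,-0.8,0],
    [0.318,-0.526,0,0,0,-0.8,0],
    [0.318,-0.526,0,0,0,-0.8,0],
    [0.318,-0.526,0,0,0,-0.8,0],
    [0.318,-0.526,0,0,0,-0.8,0],
    [0.318,-0.526,0,0,0,-0.8,0],
    [0.318,-0.526,0,0,0,-0.8,0]
  ]
}}

```text
time_s: 1.85
ee_pos: [496.9, 25.2, 293.8]
ee_rot: [-180.0, -0.0, 69.1]
force: [-0.7, 0.3, 0.5]
gripper_width: 44.9
gripper_force: 0.0
```

```bash
cat >> h.py <<'E'
from scipy.spatial.transform import Rotation as Ro
def wrist():
    from workcell import env,eyes
    s=env.state(); f=eyes.grab_frame("wrist")
    T=np.eye(4);T[:3,:3]=Ro.from_euler("xyz",s["ee_rot"],degrees=True).as_matrix();T[:3,3]=s["ee_pos"]
    M=T@f["T_tool_cam"]; f["R"]=M[:3,:3].T; f["t"]=-M[:3,:3].T@M[:3,3]
    return s,f
E
python3 - <<'E'
from h import *
s,f=wrist(); pickle.dump(f,open("w1.pkl","wb"))
print(s["ee_pos"],s["ee_rot"],s["qpos"],s["gripper_width"],s["time_s"])
W=cloud(f)
h=(W[...,2]>172)&(W[...,2]<190)&(np.hypot(W[...,0]-497,W[...,1]-23)<35)
print(h.sum(),W[h].min(0) if h.any() else 0,W[h].max(0),W[h].mean(0))
cv2.imwrite("pics/d.png",cv2.resize(f["pixels"][...,::-1],(800,600)))
E
```

```text
[496.93451804  25.21399879 293.80811637] [-1.79960376e+02 -1.61426878e-02  6.90581645e+01] [1.56000120e+00 8.83949216e+00 9.09311097e+01 3.05182163e-02
 8.02598288e+01 2.24966600e+01] 44.85214539242731 1.85
213 [495.15843063  12.73838605 172.09123633] [508.61723432  34.65961552 178.72558678] [502.18424937  24.4788736  176.75185025]
```

View pics/d.png

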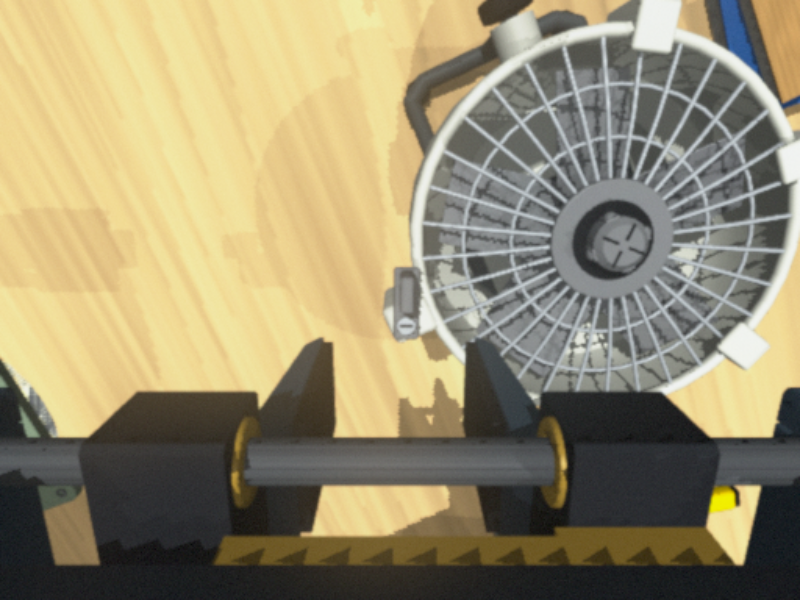

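The wrist view shows the pivot screw at (405,325), the wing at (405,287) already parallel to the fingers' pads, the boss top near (620,243) and the hub plate near (612,238).

Run:
```python
from h import *
f=pickle.load(open("w1.pkl","rb"));s=.64;W=cloud(f)
print("pivot",ray(f,405*s,325*s,159)); print("plate",ray(f,612*s,238*s,160)); print("boss",ray(f,620*s,243*s,176))
h=(W[...,2]>172)&(W[...,2]<190)&(np.hypot(W[...,0]-497,W[...,1]-23)<35)
v,u=np.where(h);r=cv2.minAreaRect(W[h][:,:2].astype(np.float32));print("wing",r)
print("wing px",u.min()/s,u.max()/s,v.min()/s,v.max()/s,ray(f,(u.min()+u.max())/2,(v.min()+v.max())/2,177))
d=np.hypot(W[...,0]-620,W[...,1]-9)
for a,b in((171,182),(157,164)):
    m=(d<40)&(W[...,2]>a)&(W[...,2]<b);q=W[m]; print(a,m.sum(),q.min(0),q.max(0),cv2.minEnclosingCircle(q[:,:2].astype(np.float32)))
# rim/tool: fan yaw from knob not needed
```

```text
pivot [492.18107647   1.79160372 159.        ]
plate [623.48742614   8.94969915 160.        ]
boss [621.82647079   9.54110675 176.        ]
wing ((502.1062927246094, 23.752761840820312), (21.521509170532227, 7.193533897399902), 69.05426025390625)
wing px 401.5625 414.0625 275.0 312.5 [502.36178831  24.58492639 177.        ]
171 1016 [604.85411305  -9.36383622 171.0039022 ] [640.38486377  25.05708897 177.85946211] ((622.61474609375, 8.285698890686035), 17.774423599243164)
157 3844 [580.08648481 -30.51238439 157.00168703] [659.54672262  48.41651275 163.95526838] ((619.9603881835938, 9.003701210021973), 39.9330940246582)
```

Emit:
{"name": "send_rows", "arguments": {
  "motion": [
    [0.009,0.001,-0.04,0,0,0,-0.34],
    [0.009,0.001,-0.08,0,0,0,-0.34],
    [0.009,0.001,-0.17,0,0,0,-0.34],
    [0.009,0.001,-0.26,0,0,0,-0.34],
    [0.009,0.001,-0.26,0,0,0,-0.34],
    [0.009,0.001,-0.26,0,0,0,-0.73],
    [0.009,0.001,-0.26,0,0,0,-0.73],
    [0.009,0.001,-0.26,0,0,0,-0.73]
  ],
  "squeeze": 5
}}

```text
time_s: 2.9
ee_pos: [502.9, 24.2, 165.4]
ee_rot: [179.8, -0.1, 68.9]
force: [0.5, 0.9, -0.6]
gripper_width: 12.3
gripper_force: 0.0
```

Emit:
{"name": "send_rows", "arguments": {
  "motion": [
    [0.0068,-0.0032,0,0,0,-0.15,-0.73],
    [0.013,-0.0075,0,0,0,-0.3,-0.73],
    [0.0184,-0.0126,0,0,0,-0.45,-0.73],
    [0.023,-0.0186,0,0,0,-0.6,-0.73],
    [0.0266,-0.0252,0,0,0,-0.75,-0.73],
    [0.0292,-0.0324,0,0,0,-0.9,-0.73],
    [0.0292,-0.0324,0,0,0,-0.9,-0.73]
  ]
}}

```text
time_s: 3.78
ee_pos: [517.0, 7.8, 164.5]
ee_rot: [180.0, -0.1, 15.0]
force: [0.1, -0.3, -1.0]
gripper_width: 12.5
gripper_force: 0.0
```

Emit:
{"name": "send_rows", "arguments": {
  "motion": [
    [0.001,-0.0066,0,0,0,-0.13,-0.73],
    [0.0016,-0.0124,0,0,0,-0.25,-0.73],
    [0.0016,-0.0134,0,0,0,-0.28,-0.73],
    [0.0016,-0.0134,0,0,0,-0.28,-0.73]
  ]
}}

```text
time_s: 4.28
ee_pos: [517.8, 1.4, 164.3]
ee_rot: [-180.0, -0.1, -1.8]
force: [-0.3, 0.5, 0.9]
gripper_width: 12.3
gripper_force: 0.7
```

Emit:
{"name": "send_rows", "arguments": {
  "motion": [
    [0,0,0,0,0,0,-0.4],
    [0,0,0,0,0,0,-0.4],
    [0,0,0.1,0,0,0,-0.4],
    [0,0,0.22,0,0,0,0.5],
    [0,0,0.3,0,0,0,0.5],
    [0,0,0.3,0,0,0,0.5]
  ]
}}

```text
time_s: 5.03
ee_pos: [519.1, 1.0, 317.5]
ee_rot: [180.0, -0.4, -1.9]
force: [-0.3, -0.1, -0.6]
gripper_width: 54.4
gripper_force: 0.0
```

Run:
```python
from h import *
s,f=wrist(); pickle.dump(f,open("w2.pkl","wb"))
print(s["ee_pos"],s["ee_rot"],s["qpos"],s["gripper_width"],s["time_s"])
W=cloud(f)
h=(W[...,2]>172)&(W[...,2]<190)&(np.hypot(W[...,0]-505,W[...,1]-10)<40)
print(cv2.minAreaRect(W[h][:,:2].astype(np.float32)))
d=np.hypot(W[...,0]-622,W[...,1]-8.5)
m=(d<30)&(W[...,2]>172)&(W[...,2]<180);q=W[m]; print(m.sum(),(q.min(0)+q.max(0))/2,cv2.minEnclosingCircle(q[:,:2].astype(np.float32)))
cv2.imwrite("pics/e.png",cv2.resize(f["pixels"][...,::-1],(800,600)))
```

```text
[519.06298099   1.01091454 317.51523263] [179.98300028  -0.44227245  -1.86669573] [-1.14331272e+00  1.01642570e+01  8.59740720e+01 -2.27317929e-02
  8.34196490e+01  9.07259665e+01] 54.36522285419077 5.025
((516.64599609375, 3.226982831954956), (21.746774673461914, 8.044883728027344), 4.516190528869629)
1013 [623.02574127   6.9505784  175.07221114] ((623.0560302734375, 7.139493465423584), 16.494407653808594)
```

View pics/e.png

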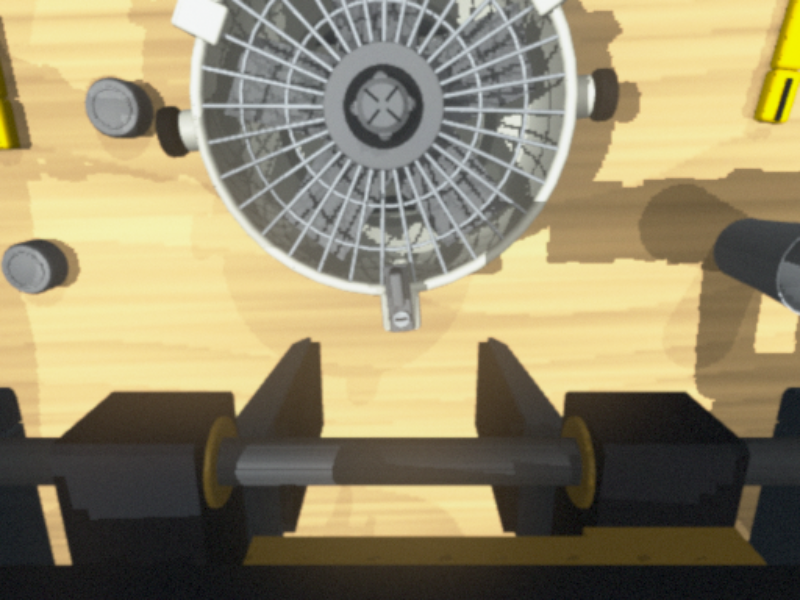

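The wing now lies along 4.5°, which is a joint angle of about 1.55 rad, so the turnbutton is closed. The boss is at (385,104). Next is the cap.

Emit:
{"name": "send_rows", "arguments": {
  "motion": [
    [-0.125,0.522,-0.128,0,0,1,0.6],
    [-0.125,0.522,-0.128,0,0,1,0.6],
    [-0.125,0.522,-0.128,0,0,1,0.6],
    [-0.125,0.522,-0.128,0,0,1,0.6],
    [-0.125,0.522,-0.128,0,0,1,0.6],
    [-0.125,0.522,-0.128,0,0,1,0.6],
    [-0.125,0.522,-0.128,0,0,1,0.6],
    [-0.125,0.522,-0.128,0,0,1,0.6]
  ]
}}

```text
time_s: 6.08
ee_pos: [454.7, 261.6, 249.1]
ee_rot: [-180.0, 0.1, 58.0]
force: [-0.1, -0.7, -0.2]
gripper_width: 72.8
gripper_force: 0.0
```

Run:
```python
from h import *
g=pickle.load(open("w2.pkl","rb")); print("boss ray",ray(g,383*.64,104*.64,176),"plate",ray(g,383.5*.64,107*.64,160))
s,f=wrist()
print(s["ee_pos"],s["ee_rot"],s["qpos"],s["gripper_width"],s["time_s"])
W=cloud(f)
m=(np.hypot(W[...,0]-503,W[...,1]-338)<45)&(W[...,2]>21)&(W[...,2]<30)
q=W[m]; v,u=np.where(m); (a,b),r=cv2.minEnclosingCircle(np.stack([u,v],1).astype(np.float32))
print(m.sum(),q.min(0),q.max(0),cv2.minEnclosingCircle(q[:,:2].astype(np.float32)),ray(f,a,b,25),a,b,r)
```

```text
boss ray [623.74760829   7.11999203 176.        ] plate [623.31996887   7.29617415 160.        ]
[454.69887156 261.64120536 249.10446946] [-1.79963149e+02  9.01568955e-02  5.79934461e+01] [ 2.86684238e+01  1.25953699e+01  9.25236839e+01 -1.24522946e-02
  7.49775986e+01  6.06782444e+01] 72.78618698330402 6.075
1407 [483.43089307 315.8351369   21.00046399] [529.89936056 362.03017364  27.21119066] ((506.6695556640625, 338.7632751464844), 23.642234802246094) [507.00140811 338.91953862  25.        ] 258.2681884765625 81.79090881347656 21.853689193725586
```

Emit:
{"name": "send_rows", "arguments": {
  "motion": [
    [0.104,0.154,-0.1,0,0,0,0.6],
    [0.104,0.154,-0.2,0,0,0,0.6],
    [0.104,0.154,-0.3,0,0,0,0.6],
    [0.104,0.154,-0.4,0,0,0,0.6],
    [0.104,0.154,-0.46,0,0,0,0.6],
    [0.104,0.154,-0.49,0,0,0,0.6],
    [0.104,0.154,-0.49,0,0,0,0.6],
    [0.104,0.154,-0.49,0,0,0,0.0],
    [0.104,0.154,-0.49,0,0,0,-0.4],
    [0.104,0.154,-0.49,0,0,0,-0.4],
    [0.104,0.154,-0.49,0,0,0,-0.4]
  ],
  "squeeze": 50
}}

```text
time_s: 7.5
ee_pos: [507.5, 339.5, 6.1]
ee_rot: [179.9, -0.1, 58.1]
force: [-0.4, -0.8, 5.8]
gripper_width: 47.3
gripper_force: 50.0
```

Emit:
{"name": "send_rows", "arguments": {
  "motion": [
    [0,0,0.02,0,0,0,-0.4],
    [0,0,0.1,0,0,0,-0.4],
    [0,0,0.2,0,0,0,-0.4],
    [0,0,0.3,0,0,0,-0.4],
    [0,0,0.42,0,0,0,-0.4],
    [0,0,0.5,0,0,0,-0.4]
  ]
}}

```text
time_s: 8.25
ee_pos: [507.2, 339.4, 258.6]
ee_rot: [179.9, -0.2, 58.1]
force: [-0.3, 0.8, -0.9]
gripper_width: 46.9
gripper_force: 50.0
```

Emit:
{"name": "send_rows", "arguments": {
  "motion": [
    [0.03,-0.1,0.1,0,0,0,-0.4],
    [0.04,-0.2,0.2,0,0,0,-0.4],
    [0.05,-0.3,0.29,0,0,0,-0.4],
    [0.06,-0.4,0.29,0,0,0,-0.4],
    [0.08,-0.5,0.29,0,0,0,-0.4],
    [0.1,-0.6,0.29,0,0,0,-0.4],
    [0.11,-0.7,0.29,0,0,0,-0.4],
    [0.127,-0.78,0.29,0,0,0,-0.4],
    [0.127,-0.816,0.29,0,0,0,-0.4],
    [0.127,-0.816,0.29,0,0,0,-0.4],
    [0.127,-0.816,0.29,0,0,0,-0.4]
  ]
}}

```text
time_s: 9.62
ee_pos: [570.2, -67.5, 400.2]
ee_rot: [-180.0, -0.0, 58.2]
force: [-0.1, -0.3, 0.3]
gripper_width: 46.9
gripper_force: 50.0
```

Run:
```python
from h import *
s,f=wrist()
print(s["ee_pos"],s["ee_rot"],s["force"],s["gripper_width"],s["gripper_force"],s["time_s"])
W=cloud(f); d=np.hypot(W[...,0]-622.5,W[...,1]-8.5)
for a,b,R in((172,182,30),(157,164,45)):
    m=(d<R)&(W[...,2]>a)&(W[...,2]<b);q=W[m];v,u=np.where(m);(x,y),r=cv2.minEnclosingCircle(np.stack([u,v],1).astype(np.float32))
    print(a,m.sum(),(q.min(0)+q.max(0))/2,cv2.minEnclosingCircle(q[:,:2].astype(np.float32)),ray(f,x,y,(176 if a>170 else 160)),x,y,r)
cv2.imwrite("pics/f.png",cv2.resize(f["pixels"][...,::-1],(800,600)))
```

```text
[570.24727209 -67.52662872 400.19749868] [-1.79984398e+02 -4.34697265e-02  5.81792966e+01] [-0.11637791 -0.28610227  0.32133547] 46.877188908582745 49.999876390211284 9.625
172 609 [624.3517685    7.64945304 174.94120051] ((624.3234252929688, 7.344170570373535), 16.73973274230957) [624.25471883   7.62576038 176.        ] 260.7682800292969 83.15853881835938 15.280582427978516
157 2736 [622.68087002   8.94065629 159.79898385] ((622.3341674804688, 8.448319435119629), 44.8270378112793) [622.54471405   9.60474542 160.        ] 258.40301513671875 82.82750701904297 40.197086334228516
```

View pics/f.png

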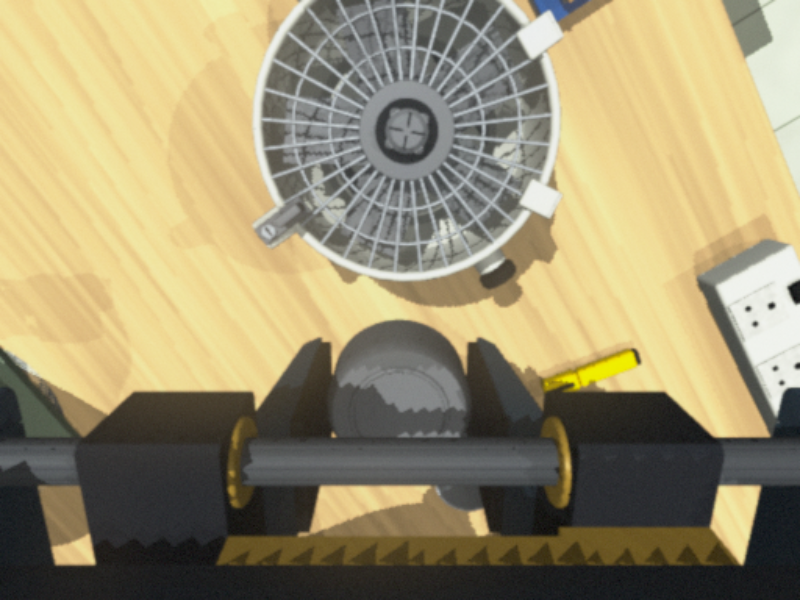

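Emit:
{"name": "send_rows", "arguments": {
  "motion": [
    [0.106,0.153,-0.1,0,0,0,-0.4],
    [0.106,0.153,-0.2,0,0,0,-0.4],
    [0.106,0.153,-0.3,0,0,0,-0.4],
    [0.106,0.153,-0.38,0,0,0,-0.4],
    [0.106,0.153,-0.41,0,0,0,-0.4],
    [0.106,0.153,-0.42,0,0,0,-0.4],
    [0.106,0.153,-0.42,0,0,0,-0.4]
  ]
}}

```text
time_s: 10.55
ee_pos: [624.5, 7.9, 191.8]
ee_rot: [179.8, -0.1, 58.1]
force: [0.9, -0.7, 0.4]
gripper_width: 46.7
gripper_force: 50.0
```

Run:
```python
from h import *
from workcell import env,eyes
s=env.state();print(s["ee_pos"],s["force"])
o=[]
for n in("side","top"):
    f=eyes.grab_frame(n);o.append(f["pixels"][...,::-1])
s=env.state();print(s["ee_pos"],s["force"])
A=cv2.resize(o[0][140:230,185:285],(400,360),interpolation=2);B=cv2.resize(o[1][110:200,195:295],(400,360),interpolation=2)
cv2.imwrite("pics/g.png",np.hstack([A,B]))
```

```text
[624.53281283   7.85986484 191.84195365] [ 0.93782138 -0.6912363   0.35641144]
[624.55280071   7.63317348 192.07129908] [0.46783624 0.77451513 0.57434109]
```

View pics/g.png

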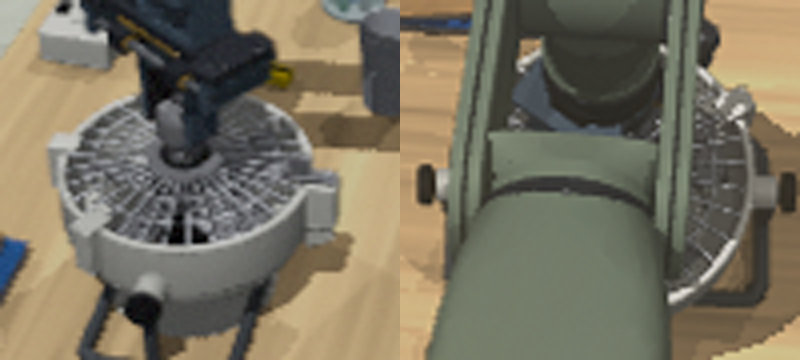

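The side crop (left) shows the held cap at (178,130), directly above the hub plate at (185,165). The top view is hidden by the arm. I'm going down gently.

Emit:
{"name": "send_rows", "arguments": {
  "motion": [
    [0,0,-0.006,0,0,0,-0.4],
    [0,0,-0.012,0,0,0,-0.4],
    [0,0,-0.016,0,0,0,-0.4],
    [0,0,-0.02,0,0,0,-0.4],
    [0,0,-0.024,0,0,0,-0.4],
    [0,0,-0.026,0,0,0,-0.4],
    [0,0,-0.026,0,0,0,-0.4]
  ]
}}

```text
time_s: 11.52
ee_pos: [623.6, 7.8, 177.1]
ee_rot: [180.0, -0.0, 58.1]
force: [0.3, 0.7, -0.1]
gripper_width: 46.7
gripper_force: 50.0
```

Emit:
{"name": "send_rows", "arguments": {
  "motion": [
    [0,0,-0.002,0,0,0,-0.4],
    [0,0,-0.004,0,0,0,-0.4],
    [0,0,-0.006,0,0,0,-0.4],
    [0,0,-0.006,0,0,0,-0.4]
  ]
}}

```text
time_s: 12.02
ee_pos: [624.1, 8.0, 176.0]
ee_rot: [179.9, -0.1, 58.1]
force: [-1.4, 1.4, 7.6]
gripper_width: 46.8
gripper_force: 50.0
```

Emit:
{"name": "send_rows", "arguments": {
  "motion": [
    [0,0,-0.002,0,0,0,-0.4],
    [0,0,-0.004,0,0,0,-0.4],
    [0,0,-0.006,0,0,0,-0.4],
    [0,0,-0.008,0,0,0,-0.4],
    [0,0,-0.008,0,0,0,-0.4]
  ],
  "squeeze": 60
}}

```text
time_s: 12.65
ee_pos: [623.4, 8.0, 168.9]
ee_rot: [-180.0, -0.0, 58.1]
force: [2.3, 2.0, -4.4]
gripper_width: 46.8
gripper_force: 60.0
```

It clicked: the force dropped away and the tool moved down. I keep pressing to bring the cap home.

Emit:
{"name": "send_rows", "arguments": {
  "motion": [
    [0,0,-0.004,0,0,0,-0.4],
    [0,0,-0.008,0,0,0,-0.4],
    [0,0,-0.01,0,0,0,-0.4],
    [0,0,-0.01,0,0,0,-0.4]
  ]
}}

```text
time_s: 13.15
ee_pos: [623.2, 7.3, 166.1]
ee_rot: [180.0, 0.0, 58.1]
force: [-1.3, -1.1, 4.5]
gripper_width: 46.9
gripper_force: 60.0
```

Emit:
{"name": "send_rows", "arguments": {
  "motion": [
    [0,0,-0.002,0,0,0,-0.4],
    [0,0,-0.004,0,0,0,-0.4],
    [0,0,-0.006,0,0,0,-0.4],
    [0,0,-0.006,0,0,0,-0.4]
  ]
}}

```text
time_s: 13.65
ee_pos: [623.3, 7.3, 166.0]
ee_rot: [179.9, -0.0, 58.1]
force: [-6.5, -0.5, 17.4]
gripper_width: 46.7
gripper_force: 60.0
```

Emit:
{"name": "send_rows", "arguments": {
  "motion": [
    [0,0,-0.001,0,0,0,-0.4],
    [0,0,-0.001,0,0,0,-0.4],
    [0,0,-0.001,0,0,0,-0.4],
    [0,0,-0.001,0,0,0,-0.4],
    [0,0,-0.001,0,0,0,-0.4],
    [0,0,-0.001,0,0,0,-0.4]
  ]
}}

```text
time_s: 14.4
ee_pos: [623.3, 7.3, 165.9]
ee_rot: [179.9, -0.1, 58.1]
force: [-6.6, -0.0, 19.4]
gripper_width: 46.6
gripper_force: 60.0
```

Run:
```python
from h import *
s,f=wrist();W=cloud(f)
print(s["ee_pos"],s["ee_rot"],s["force"],s["gripper_width"])
h=(W[...,2]>172)&(W[...,2]<190)&(np.hypot(W[...,0]-515,W[...,1]-5)<40);print(h.sum())
m=(np.hypot(W[...,0]-623,W[...,1]-8)<24)&(W[...,2]>175)&(W[...,2]<210);q=W[m];print(m.sum(),np.median(q,0))
from workcell import eyes
o=eyes.grab_frame("side")["pixels"][140:230,185:285,::-1]
cv2.imwrite("pics/i.png",np.hstack([cv2.resize(o,(400,360),interpolation=2),cv2.resize(f["pixels"][...,::-1],(400,360))]))
```

```text
[623.30841137   7.33922652 165.94711933] [ 1.79854083e+02 -5.06605401e-02  5.81043879e+01] [-6.57936705 -0.03043124 19.41604281] 46.55487322327752
0
5271 [627.26349699  14.23627401 183.93823778]
```

View pics/i.png

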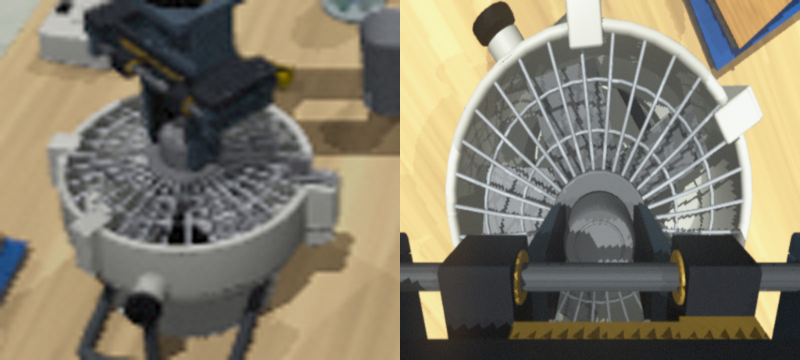

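The cap's top is at about 184 mm (185 expected) and it sits on the plate at (185,165), with about 19 N of press held steady. I'm handing in.

```bash
python3 -c "
from workcell import env
print(env.job_done())"
```

```text
the job is handed in; nothing more can be done
None
```

I handed the job in with the turnbutton closed (about 1.55 rad) and the hub cap clicked home, still gripped and pressed down at about 19 N; the hand-in gave no verdict, and I didn't check the bystanders' positions afterwards.

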